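# Discard a used rack through the covered waste port

## Robot

A 6-joint arm with a two-finger parallel gripper is mounted at the origin on the work surface. World frame = base frame: x ahead of the robot, y to its left, z up, the work surface at z = 0. Lengths are in m, angles in rad, forces in N, time in s.
With the tool pointing down it reaches from about 0.35 to 0.775 m from the base axis. Payload 7.3 kg.
Tool frame: the origin (TCP) lies at the very end of the fingers, on their centre line; the grasp point (between the pads) lies 19 mm behind it (robot.tcp_to_grasp is the distance from the TCP to the grasp point, in m); x points along the fingers, y is the direction in which the jaws open and shut, and the axes are right-handed (so a half turn about x gives the same grasp; the last joint's range is limited). The gripper opens to 92 mm and grips with 3 to 60 N. Pads are 19 mm wide; open, the fingers measure 130 mm over their backs; the gripper's body (75 mm by 190 mm) begins 47 mm behind the grasp point.
Start: joints at [-1.474, 0.342, 1.524, -0, 1.275, -0.146], TCP at [0.126, -0.51, 0.227] pointing down, gripper open.
Joint ranges: [-2.53, 2.53], [-0.77, 2.02], [0.04, 2.7], [-1, 4.14], [0.28, 2.66], [-3.11, 3.11]. Speed limits (rad/s): [2.57, 2.57, 3.14, 3.14, 3.14, 3.14].

## Interface

Orientations are given as [roll, pitch, yaw] about the fixed x, y, z axes, in that order (R = Rz(yaw) Ry(pitch) Rx(roll)).
In Python, from cell import robot gives the robot as it stands.
- The arm moves only by the tool move_arm, never from a script. Its argument "increments" is a list of rows, each a list of 4 numbers: the shift along the tool's x, y, z normalised to -1 to 1, where 1 is 40 cm, then the turn about the tool's x normalised to -1 to 1, where 1 is 60 degrees. In form: [[dx, dy, dz, twist], ...]. A call has 1 to 5 rows; each row is the pose to reach, as a shift and turn from the pose commanded when the call began, along the tool's axes at that moment; what a row does not reach only later rows make up. A row lasts 1/8 s, in which the tool goes at most 62.5 mm and 10.7 degrees, less where a joint would pass 70% of its speed; a pose out of reach is approached as far as the arm can. A call with a number of a shift or a turn outside -1 to 1 is refused whole. A call with a gripper value outside its range is refused whole. "gripper" is the closure, from 0 (fully open) to 1 (shut), set as the call begins (left out, the last holds). The fingers move at their own pace and stop on an object; "squeeze" is the grip in N (left out, the last holds). Time passes only in rows, so rows that repeat a pose let the fingers close. It gives the time, the measured TCP pose, the force and the opening at its end, in the units of the state.
- robot.observe(): the state, without advancing time (a new reading comes with each control period).
- robot.read_camera(name): name is "scene" or "top" or "wrist"; returns the picture (400x640x3 uint8, red, green, blue); there is no depth.
- robot.camera_params(name): a dict with "fx", "fy", "cx", "cy" (pixels), "R" (3x3) and "t" (3): a world point X has camera coordinates R X + t; the wrist camera has in their place "tool_from_camera" (4x4, takes a point from camera to tool coordinates, whose origin is the TCP and whose axes are the tool frame's). Camera axes: x right, y down, z forward; pixel columns grow to the right and rows downward; lengths in m; the calibration is good to about 2 mm. A picture is of the moment at which its call begins: read the wrist's pose just before it. camera_params takes no time and is no camera call.
- robot.hand_in(): hands the job in, once; it reports no verdict.
The state is a dict: "time": time; "qpos": joint angles; "qvel": joint speeds; "joint_efforts": joint torques, N m; "tool_pos": TCP position; "tool_rot": TCP orientation; "contact_force": force on the tool from outside, world axes, zero at the start; "torque": the same for the moment, N m; "opening": finger opening in m.
Only numpy, scipy, OpenCV 4.12 (cv2) and the standard library are available. Lean on these libraries where they do the work, as an engineer would, in place of code of your own. Each camera call takes 0.05 s, during which the arm holds its last target.

## Task

Swing the orange dust cover fully aside on its pin to uncover the waste port, then slide the used blue rack along the deck, without lifting it up, until it drops down the port, and finally swing the cover fully back over the port. Leave the white rack, the green tube rack and the bottle where they stand.

Things in the scene. Friction and masses are not known exactly. Their poses are not given: they have to be found in the camera images.
- cover (a joint): Turn of the orange dust cover about its upright pin, rad: 0 = shut over the port (stop), 1.6 = fully aside (stop), growing clockwise seen from above. It swings over the port's -x side and comes to lie on its +y side, clear of the rack. It stays where it is left (1 to 2 N at the fin moves it) and may start slightly ajar.
- cover_fin (a point): Centre of the upright black fin on the cover, to push it by either way: 50 mm long (pointing at the pin), 10 mm thick, 36 mm high; 170 mm from the pin. Its foot is 8 mm, its centre 26 mm, its top 44 mm above the deck. With the cover shut it lies 155 mm towards -x and 70 mm towards -y of the pin. The cover is a 187 x 140 x 6 mm plate turning 2 mm above the deck.
- cover_pin (a point): The cover's pin axis at the level of the deck's top: the steel pin at one corner of the cover. x, y, z axes as for port. From it the port's centre lies 85 mm towards -x and 62.5 mm towards -y. The pin's steel head, 22 mm across, stands 13 mm above the deck.
- port (a point): Centre of the port's mouth, level with the deck's top, 150 mm above the bench: a rectangular well 150 mm along this point's x, 105 mm along its y, 138 mm deep, in a fixed white station with a flat metal deck. z is up. The free deck, where the rack lies, reaches 235 mm from the port's -y edge; along x the deck spans from -110 to +115 mm.
- used_rack_center (a point): Centre (half-way up) of the used blue rack, a loose solid block 112 mm along its x, 76 mm along its y and 36 mm high, 0.1 to 0.22 kg, lying on the deck on the -y side of the port, its long side roughly facing the port. z is up.
- clean_rack: White rack of the same shape, 112 x 76 x 36 mm, loose on the bench; leave it. Origin at the centre of its underside.
- bottle: White bottle with a red cap, 72 mm across and 140 mm high, loose on the bench; leave it. Origin at the centre of its underside.
- tube_rack: Green rack with small capped tubes, 120 x 60 x 62 mm, loose on the bench; leave it. Origin at the centre of its underside.
Mind the look-alikes: they are no part of the job. There is more than one size of the part that bears used_rack_center; the job needs the middle-sized.

How it is judged:
On the way, in this order (a step that is already met when the one before it is completed fails the run):
1. the cover is swung fully aside (value of joint cover above 1.4 rad), for 0.2 s.
2. the used rack has dropped down the port (z of used_rack_center in the frame of port below -0.05 m), for 0.2 s.
At the end, for the whole second after the job is handed in: The cover is back over the port, within 0.09 rad of its shut stop and still; the used rack lies at rest down in the port, its centre more than 50 mm below the deck (value of joint cover below 0.09 rad and z of used_rack_center in the frame of port below -0.05 m and horizontal distance between used_rack_center and port below 0.09 m and linear speed of used_rack below 0.02 m/s and velocity of joint cover between -0.05 and 0.05 rad/s); the robot touches nothing.
It fails at once if the used rack is lifted more than 30 mm off the deck (z of used_rack_center in the frame of port above 0.048 m).
It fails at once if the white rack is moved more than 20 mm (distance of clean_rack from where it was at the start of the episode above 0.02 m).
It fails at once if the bottle is moved more than 20 mm (distance of bottle from where it was at the start of the episode above 0.02 m).
It fails at once if the tube rack is moved more than 20 mm (distance of tube_rack from where it was at the start of the episode above 0.02 m).
It also fails if it takes over 72 s, if anything falls off the work surface, if the arm or the gripper's body presses on something with over 40 N, if the wrist force passes 120 N, or if a joint passes its speed limit or range.

## Working session

There is one attempt and no reset: what is moved stays moved. The work goes in short steps, Python scripts to look and compute and a tool call to move; the robot and the scene stay as the last step left them, time stands still between calls to the robot, and variables do not carry over. Pictures are saved under pics/ and viewed, and the job is handed in when it is done.

Besides the shell and the picture viewer there is one more tool, called after "Call:" in YAML: its name, and indented under it one key for each argument. move_arm: Moves the arm, as the interface text tells. Its arguments: {"type":"object","properties":{"increments":{"type":"array","items":{"type":"array","items":{"type":"number"}}},"gripper":{"type":"number"},"squeeze":{"type":"number"}},"required":["increments"]}

```bash
ls; mkdir -p pics
python3 - <<'E'
from cell import robot
import cv2
print(robot.observe())
for n in ["scene","top"]:
    im=robot.read_camera(n); cv2.imwrite(f"pics/{n}0.png",im[:,:,::-1]); print(n,robot.camera_params(n))
E
```

```text
pics
{'time': 0.0, 'qpos': array([-1.47399257e+00,  3.42719666e-01,  1.52504281e+00, -2.56746783e-05,
        1.27541739e+00, -1.45971432e-01]), 'qvel': array([ 0.00027948, -0.00105579,  0.00034466,  0.00042003, -0.00058015,
        0.0021513 ]), 'joint_efforts': array([ 2.16293702e-03, -4.31240094e+01, -2.44220173e+01,  7.19896797e-02,
        5.60198107e-02, -1.26323630e-04]), 'tool_pos': array([ 0.12619542, -0.50916782,  0.22603756]), 'tool_rot': array([-1.70130109,  1.56920892,  1.68307424]), 'contact_force': array([ 0.20692146, -0.62328004,  0.447588  ]), 'torque': array([ 0.03530254,  0.0237422 , -0.00782285]), 'opening': 0.09197871740281198}
scene {'fx': 518.3056226239845, 'fy': 518.3056226239845, 'cx': 325.83124183906733, 'cy': 202.30776006428505, 'R': array([[-0.23763155,  0.97131832,  0.00848278],
       [ 0.54484339,  0.14051473, -0.82668089],
       [-0.80416225, -0.19182368, -0.5626071 ]]), 't': array([ 0.16781722, -0.18428012,  2.29919998])}
top {'fx': 494.6013581971746, 'fy': 494.6013581971746, 'cx': 331.0331009310174, 'cy': 194.96366938082681, 'R': array([[ 0.02242991, -0.99971219,  0.00851104],
       [-0.98673239, -0.02350634, -0.16064446],
       [ 0.16079829, -0.00479488, -0.98697564]]), 't': array([-0.040905  ,  0.60339882,  1.59462341])}
```

View pics/scene0.png

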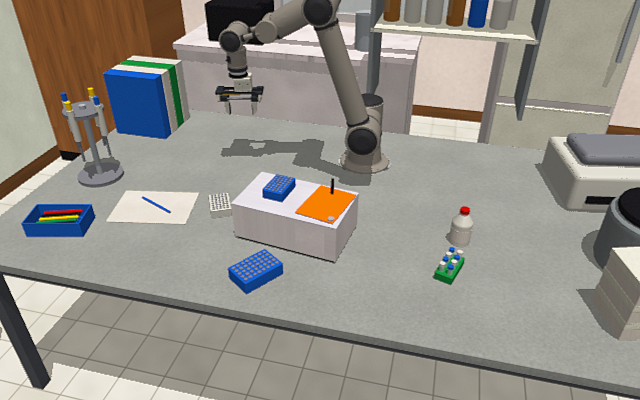

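View pics/top0.png

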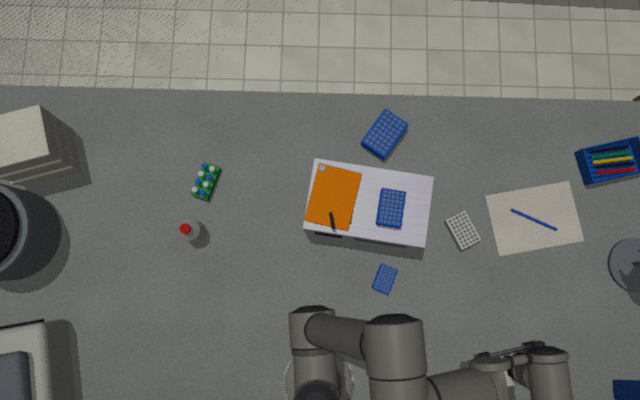

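Scene view: the station is at the centre, with the orange cover at (328,203), the fin at (332,185) and the pin at (330,218). The used rack is on the deck at (278,187). Top view: the cover is at (333,198), the pin at (321,168), the fin at (333,222) and the rack at (390,208). The other two blue racks lie on the bench and are decoys.

```bash
cat > h.py <<'E'
from cell import robot
import cv2, numpy as np
def ray(n,uv):
    p=robot.camera_params(n); R=np.array(p['R']);t=np.array(p['t'])
    d=R.T@np.array([(uv[0]-p['cx'])/p['fx'],(uv[1]-p['cy'])/p['fy'],1]); return -R.T@t,d/np.linalg.norm(d)
def plane(n,uv,z):
    o,d=ray(n,uv); return o+d*(z-o[2])/d[2]
def tri(uv1,uv2):
    o1,d1=ray('top',uv1);o2,d2=ray('scene',uv2)
    A=np.c_[d1,-d2]; s=np.linalg.lstsq(A,o2-o1,rcond=None)[0]
    a=o1+s[0]*d1;b=o2+s[1]*d2; return (a+b)/2,np.linalg.norm(a-b)
def grab(n,f=None):
    im=robot.read_camera(n)[:,:,::-1].copy()
    if f: cv2.imwrite(f'pics/{f}.png',im)
    return im
def mask(im,c):
    h=cv2.cvtColor(im,cv2.COLOR_BGR2HSV)
    lo,hi={'o':((8,150,120),(22,255,255)),'b':((105,120,60),(125,255,255))}[c]
    return cv2.inRange(h,lo,hi)
def blobs(m,amin=150):
    cs,_=cv2.findContours(m,cv2.RETR_EXTERNAL,cv2.CHAIN_APPROX_NONE)
    return [c for c in cs if cv2.contourArea(c)>amin]
def yaw_of(R): pass
E
cat > a.py <<'E'
from h import *
np.set_printoptions(precision=4,suppress=True)
for n in ['top','scene']:
    im=cv2.imread(f'pics/{n}0.png')
    for c in 'ob':
        for b in blobs(mask(im,c)):
            r=cv2.minAreaRect(b); 
            print(n,c,np.round(r[0],1),np.round(r[1],1),np.round(r[2],1), cv2.approxPolyDP(b,4,True)[:,0].tolist())
    x0,y0,x1,y1=(290,140,450,260) if n=='top' else (220,160,370,265)
    cv2.imwrite(f'pics/{n}0z.png',cv2.resize(im[y0:y1,x0:x1],None,fx=5,fy=5,interpolation=cv2.INTER_CUBIC))
E
python3 a.py
```

```text
top o [332.9 196.6] [44.6 58.5] 14.0 [[318, 167], [305, 219], [330, 225], [331, 211], [335, 226], [347, 229], [360, 174], [326, 165], [321, 172]]
top b [626.  389.5] [19. 26.] 90.0 [[613, 380], [616, 399], [639, 398], [639, 381]]
top b [384.2 278.7] [18.2 26.5] 21.0 [[381, 264], [372, 287], [388, 293], [396, 270]]
top b [390.6 207.7] [25.  36.7] 8.4 [[382, 188], [376, 223], [399, 227], [405, 192]]
top b [610.2 160.3] [36.3 66.2] 77.0 [[638, 136], [575, 152], [584, 184], [639, 172]]
top b [384.  133.9] [29.2 44.3] 35.8 [[386, 109], [361, 143], [382, 159], [407, 126]]
scene o [325.4 203.4] [51.8 34.1] 16.9 [[321, 185], [296, 212], [332, 223], [355, 195], [335, 189], [331, 194]]
scene o [126.7  27.9] [57.9 10.3] 80.9 [[118, 0], [128, 57], [134, 54], [128, 4]]
scene o [112.4  30.9] [63.  10.9] 77.0 [[106, 0], [111, 49], [115, 42], [122, 61], [111, 1]]
scene o [102.9  62.8] [134.4  22.5] 75.8 [[77, 0], [96, 39], [93, 55], [85, 37], [110, 108], [110, 124], [104, 113], [111, 130], [114, 124], [101, 74], [111, 67], [112, 53], [95, 0]]
scene o [64.2 50.2] [105.4  11.6] 74.7 [[48, 0], [65, 75], [68, 68], [75, 100], [82, 100], [57, 2]]
scene o [51.3 50. ] [104.  11.] 74.2 [[37, 0], [43, 40], [50, 44], [62, 82], [58, 94], [61, 100], [59, 92], [66, 91], [69, 99], [43, 4]]
scene o [45. 75.] [161.8  17.1] 72.3 [[14, 0], [29, 31], [28, 50], [37, 62], [40, 84], [51, 101], [52, 125], [59, 125], [59, 146], [73, 151], [28, 2]]
scene b [255.8 270.1] [31.6 52.7] 60.6 [[265, 249], [228, 268], [230, 278], [246, 293], [282, 273], [282, 263]]
scene b [ 57.5 220. ] [73. 32.] -0.0 [[21, 223], [27, 236], [82, 236], [94, 215], [91, 204], [37, 204]]
scene b [279.  187.5] [21.9 34.6] 45.0 [[277, 174], [263, 188], [263, 196], [281, 201], [294, 178], [285, 180]]
scene b [137.  103.6] [77.5 56.6] 80.0 [[103, 73], [118, 132], [163, 138], [170, 133], [159, 74], [111, 69]]
scene b [477.6  13. ] [16.8 28.9] 9.0 [[488, 0], [471, 1], [469, 25], [484, 24]]
```

```bash
ls pics
```

```text
scene0.png
scene0z.png
top0.png
top0z.png
```

View pics/top0z.png

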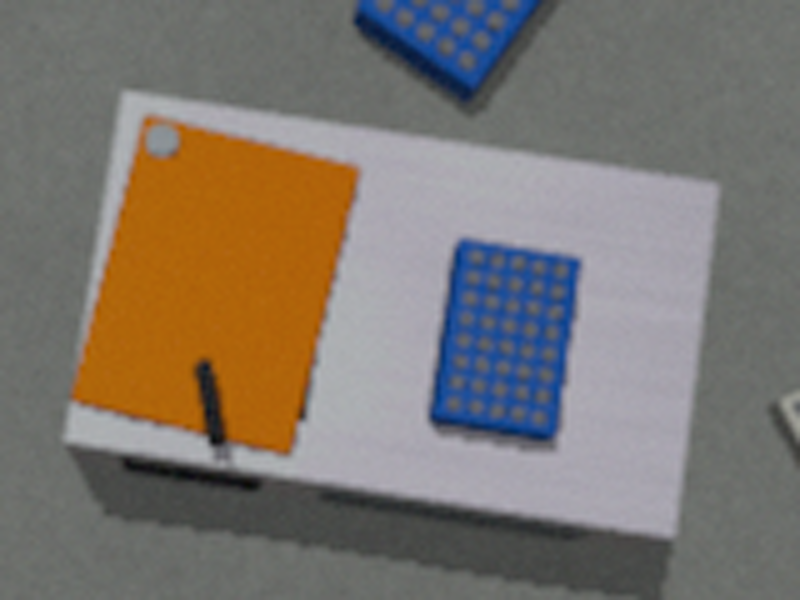

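View pics/scene0z.png

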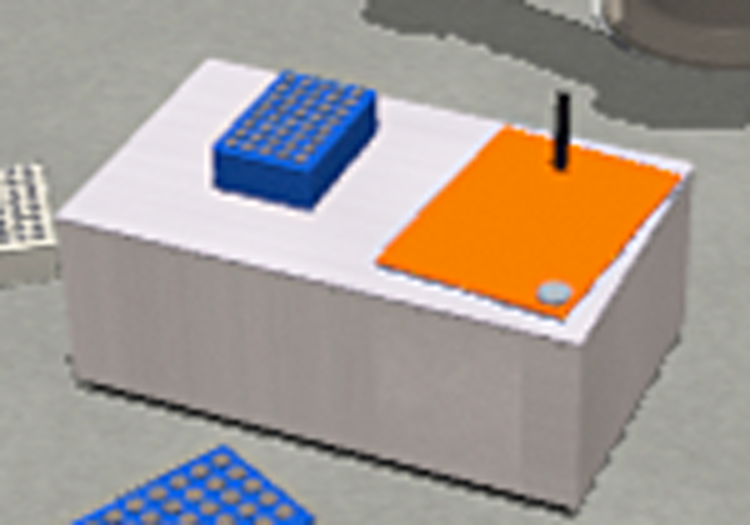

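```bash
cat > b.py <<'E'
from h import *
np.set_printoptions(precision=4,suppress=True)
T=lambda u,v:(290+(u+.5)/5-.5,140+(v+.5)/5-.5); S=lambda u,v:(220+(u+.5)/5-.5,160+(v+.5)/5-.5)
D={'deck+x+y':((123,92),(580,345)),'deck+x-y':((718,184),(60,217)),'deck-x-y':((676,538),(212,60)),'deck-x+y':((65,442),(690,170)),
'pinhead':((162,140),(554,292)),'cov+x-y':((358,168),(378,263)),'cov-x-y':((293,454),(502,127)),'cov-x+y':((74,400),(682,177)),
'r+x-y':((580,260),(220,142)),'r+x+y':((460,240),(315,170)),'r-x-y':((556,437),(285,72)),'r-x+y':((433,420),(375,90)),'fintop-out':((222,446),(564,94))}
P={}
for k,(a,b) in D.items():
    p,e=tri(T(*a),S(*b)); P[k]=p
    z=.15 if 'deck' in k else .163 if 'pin' in k else .158 if 'cov' in k else .186 if 'r'==k[0] else .194
    print(k,p,'miss %.4f'%e,'top@z',plane('top',T(*a),z)[:2],'scene@z',plane('scene',S(*b),z)[:2])
E
python3 b.py
```

```text
deck+x+y [0.7053 0.0299 0.1462] miss 0.0010 top@z [0.7045 0.0293] scene@z [0.7102 0.0314]
deck+x-y [ 0.6544 -0.3446  0.1474] miss 0.0038 top@z [ 0.6544 -0.3459] scene@z [ 0.658  -0.3409]
deck-x-y [ 0.4317 -0.3158  0.1468] miss 0.0052 top@z [ 0.4322 -0.3177] scene@z [ 0.4369 -0.311 ]
deck-x+y [0.4832 0.0591 0.1426] miss 0.0002 top@z [0.4825 0.0588] scene@z [0.4945 0.0608]
pinhead [0.6719 0.0045 0.1596] miss 0.0016 top@z [0.6713 0.0037] scene@z [0.6763 0.0063]
cov+x-y [ 0.6585 -0.1182  0.1518] miss 0.0026 top@z [ 0.6575 -0.1191] scene@z [ 0.6668 -0.1142]
cov-x-y [ 0.4778 -0.0802  0.153 ] miss 0.0031 top@z [ 0.4777 -0.0815] scene@z [ 0.4853 -0.0767]
cov-x+y [0.5081 0.0558 0.1521] miss 0.0037 top@z [0.5078 0.0537] scene@z [0.5166 0.0591]
r+x-y [ 0.5965 -0.2498  0.1873] miss 0.0069 top@z [ 0.5977 -0.2534] scene@z [ 0.5948 -0.2469]
r+x+y [ 0.6081 -0.1778  0.1834] miss 0.0052 top@z [ 0.6083 -0.1801] scene@z [ 0.6117 -0.1738]
r-x-y [ 0.489  -0.2375  0.1815] miss 0.0038 top@z [ 0.4891 -0.2387] scene@z [ 0.4961 -0.233 ]
r-x+y [ 0.4981 -0.1653  0.1826] miss 0.0011 top@z [ 0.4976 -0.1644] scene@z [ 0.5034 -0.1642]
fintop-out [ 0.4784 -0.0356  0.1878] miss 0.0038 top@z [ 0.4782 -0.0374] scene@z [ 0.488  -0.0315]
```

```bash
cat >> h.py <<'E'
from scipy.spatial.transform import Rotation as Ro
np.set_printoptions(precision=4,suppress=True)
ang=-0.133; ex=np.array([np.cos(ang),np.sin(ang)]); ey=np.array([-ex[1],ex[0]])
pin=np.array([.673,.004]); port=pin-.085*ex-.0625*ey
def W(x,y): return port+x*ex+y*ey
def P(w): d=np.asarray(w)[:2]-port; return np.array([d@ex,d@ey])
def fin(phi,r=.170):
    b=np.array([-.155,-.070])*r/.17; c,s=np.cos(phi),np.sin(phi)
    v=np.array([b[0]*c+b[1]*s,-b[0]*s+b[1]*c]); w=v[0]*ex+v[1]*ey
    return pin+w, np.degrees(np.arctan2(w[1],w[0]))
def state(o=None):
    o=o or robot.observe(); R=Ro.from_euler('xyz',o['tool_rot']).as_matrix()
    print('t %.2f'%o['time'],'tcp',o['tool_pos'],'yang %.1f'%np.degrees(np.arctan2(R[1,1],R[0,1])),'xdir',R[:,0],'F',o['contact_force'],'open %.4f'%o['opening'],'q',o['qpos'])
    return np.array(o['tool_pos']),R
def go(rows):
    "rows: (x,y,z,tool-y angle deg)"
    p,R=state(); y0=np.degrees(np.arctan2(R[1,1],R[0,1]))
    for x,y,z,a in rows:
        d=R.T@(np.array([x,y,z])-p)/.4
        da=(a-y0+180)%360-180
        print(np.round([*d,-da/60],4).tolist())
E
python3 - <<'E'
from h import *
state(); print(port, fin(.086), fin(1.6), P((.549,-.208)))
f,a=fin(.086)
go([(f[0],f[1],.25,a-90),(f[0],f[1],.25,a+90)])
E
```

```text
t 0.10 tcp [ 0.1262 -0.5092  0.2261] yang -76.1 xdir [-0.0001  0.0014 -1.    ] F [ 0.5624  0.2978 -0.0168] open 0.0914 q [-1.474   0.3427  1.5249  0.      1.2754 -0.146 ]
[ 0.5805 -0.0467] (array([ 0.5065, -0.0307]), np.float64(-168.24322644742833)) (array([0.629 , 0.1683]), np.float64(105.01096336976505)) [-0.0098 -0.1641]
t 0.10 tcp [ 0.1262 -0.5092  0.2261] yang -76.1 xdir [-0.0001  0.0014 -1.    ] F [ 0.5624  0.2978 -0.0168] open 0.0914 q [-1.474   0.3427  1.5249  0.      1.2754 -0.146 ]
[-0.0582, -0.9329, -1.2105, -2.9641]
[-0.0582, -0.9329, -1.2105, 0.0359]
```

Call:
move_arm:
  increments:
    - [-0.09,-0.1,-0.15,-0.17]
    - [-0.09,-0.2,-0.28,-0.34]
    - [-0.09,-0.3,-0.4,-0.51]
    - [-0.09,-0.4,-0.52,-0.68]
    - [-0.09,-0.5,-0.65,-0.85]
  gripper: 0.55

```text
time: 0.72
tool_pos: [0.3173, -0.269, 0.2626]
tool_rot: [1.584, 1.571, -0.42]
contact_force: [1.1, -0.9, 0.6]
opening: 0.0465
```

Run:
```python
from h import *
f,a=fin(.086)
go([(f[0],f[1],.26,a-90-180)])
```

```text
t 0.72 tcp [ 0.3173 -0.269   0.2626] yang -24.8 xdir [ 0.0002 -0.0001 -1.    ] F [ 1.0687 -0.8662  0.6187] open 0.0465 q [-0.8879  0.1091  1.7297  0.0001  1.3026 -0.4553]
[0.0066, 0.1796, -0.7392, 0.891]
```

Call:
move_arm:
  increments:
    - [0,0.04,-0.14,-0.17]
    - [0,0.08,-0.28,-0.34]
    - [0,0.12,-0.42,-0.51]
    - [0,0.16,-0.56,-0.68]
    - [0,0.18,-0.7,-0.85]

```text
time: 1.35
tool_pos: [0.5016, -0.0461, 0.2623]
tool_rot: [-1.715, 1.57, -2.828]
contact_force: [0.4, -0.9, 0.0]
opening: 0.0418
```

Run:
```python
from h import *
f,a=fin(.086)
go([(f[0],f[1],.26,a-90)])
```

```text
t 1.35 tcp [ 0.5016 -0.0461  0.2623] yang 26.3 xdir [-0.0005 -0.0002 -1.    ] F [ 0.4435 -0.9216  0.0153] open 0.0418 q [-0.2437  0.2764  1.518  -0.0003  1.3476 -0.7019]
[0.0056, 0.0281, -0.0291, -1.2584]
```

Call:
move_arm:
  increments:
    - [0,0.028,-0.029,-0.17]
    - [0,0.028,-0.029,-0.34]
    - [0,0.028,-0.029,-0.51]
    - [0,0.028,-0.029,-0.68]
    - [0,0.028,-0.029,-0.85]

```text
time: 1.98
tool_pos: [0.5053, -0.0323, 0.2623]
tool_rot: [-3.03, 1.57, 3.031]
contact_force: [-0.7, -0.1, -0.6]
opening: 0.0409
```

Call:
move_arm:
  increments:
    - [0,0,0,-0.17]
    - [0,0,0,-0.34]
    - [0,0,0,-0.4]
    - [0,0,0,-0.4]

```text
time: 2.48
tool_pos: [0.5054, -0.0324, 0.2623]
tool_rot: [2.871, 1.57, 3.06]
contact_force: [0.8, 0.6, -0.4]
opening: 0.0414
```

Run:
```python
from h import *
f,a=fin(.086)
go([(f[0],f[1],.17,a-90)])
c=robot.camera_params('wrist'); print(c)
grab('wrist','w1'); grab('scene','s1');
```

```text
t 2.48 tcp [ 0.5054 -0.0324  0.2623] yang 100.9 xdir [-0.0007  0.0001 -1.    ] F [ 0.8454  0.5655 -0.4273] open 0.0414 q [-0.2153  0.2817  1.5105 -0.0001  1.3501 -1.9759]
[0.2309, 0.0036, 0.0038, -0.0147]
{'fx': 301.8703000038243, 'fy': 301.8703000038243, 'cx': 316.0964316787323, 'cy': 200.83909120488937, 'tool_from_camera': array([[ 0.001 , -0.2783,  0.9605, -0.1592],
       [ 1.    ,  0.0012, -0.0007, -0.0005],
       [-0.001 ,  0.9605,  0.2783, -0.0745],
       [ 0.    ,  0.    ,  0.    ,  1.    ]])}
```

View pics/w1.png

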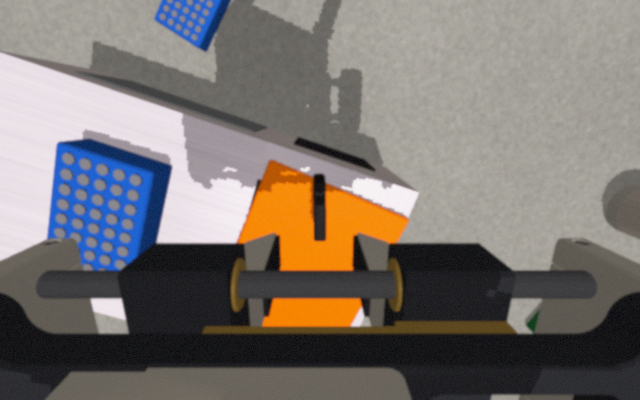

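View pics/s1.png

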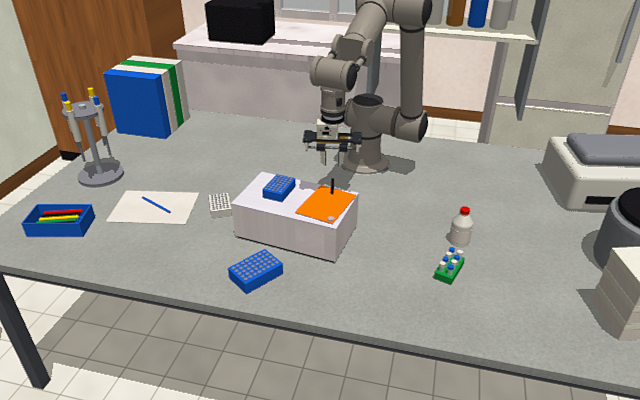

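The wrist picture shows the fin top from (320,175) to (320,240), centred between the fingers, which are at columns 262 and 372. I'll check its position along the fin.

```bash
cat >> h.py <<'E'
def wray(uv,p,R):
    c=robot.camera_params('wrist'); M=np.array(c['tool_from_camera'])
    d=M[:3,:3]@np.array([(uv[0]-c['cx'])/c['fx'],(uv[1]-c['cy'])/c['fy'],1]); return p+R@M[:3,3],R@d
def wplane(uv,z,p,R):
    o,d=wray(uv,p,R); return o+d*(z-o[2])/d[2]
E
python3 - <<'E'
from h import *
p,R=state()
print(wplane((320,175),.194,p,R),wplane((320,240),.194,p,R),wplane((320,240),.158,p,R))
print(fin(.086,.195),fin(.086,.145))
# rack top corners & deck
for uv in [(62,143),(170,165)]: print('rack',wplane(uv,.186,p,R))
print('cover',wplane((271,160),.158,p,R),wplane((408,214),.158,p,R))
print('deck',wplane((418,188),.15,p,R))
E
```

```text
t 2.58 tcp [ 0.5054 -0.0324  0.2624] yang 100.8 xdir [-0.0005  0.     -1.    ] F [0.5521 0.0724 0.1157] open 0.0418 q [-0.2153  0.2816  1.5104 -0.0001  1.3501 -1.9751]
[ 0.4763 -0.0355  0.194 ] [ 0.5292 -0.0252  0.194 ] [ 0.5445 -0.0218  0.158 ]
(array([ 0.482 , -0.0357]), np.float64(-168.24322644742833)) (array([ 0.531 , -0.0256]), np.float64(-168.24322644742833))
rack [ 0.4908 -0.2352  0.186 ]
rack [ 0.4923 -0.1525  0.186 ]
cover [ 0.4783 -0.0784  0.158 ] [0.5037 0.0528 0.158 ]
deck [0.4797 0.058  0.15  ]
```

Call:
move_arm:
  increments:
    - [0.08,0.003,0.003,-0.01]
    - [0.15,0.003,0.003,-0.01]
    - [0.2,0.003,0.003,-0.01]
    - [0.23,0.003,0.003,-0.01]

```text
time: 3.08
tool_pos: [0.5061, -0.0309, 0.1697]
tool_rot: [2.794, 1.569, 2.994]
contact_force: [0.2, -0.2, -0.6]
opening: 0.0417
```

Run:
```python
from h import *
go([(*fin(ph)[0],.17,fin(ph)[1]-90) for ph in (.16,.3,.45,.6,.75)])
grab('scene','s2'); im=grab('wrist','w2')
cv2.imwrite('pics/s2z.png',cv2.resize(cv2.imread('pics/s2.png')[100:260,220:400],None,fx=4,fy=3.6))
```

```text
t 3.08 tcp [ 0.5061 -0.0309  0.1697] yang 101.5 xdir [-0.0013  0.0002 -1.    ] F [ 0.1778 -0.1609 -0.6411] open 0.0417 q [-0.2123  0.3651  1.6588 -0.0001  1.119  -1.983 ]
[-0.0008, 0.0319, 0.0021, 0.0657]
[-0.0008, 0.0909, 0.0104, 0.1994]
[-0.0008, 0.152, 0.0282, 0.3426]
[-0.0008, 0.2098, 0.055, 0.4859]
[-0.0008, 0.263, 0.0901, 0.6291]
```

View pics/s2z.png

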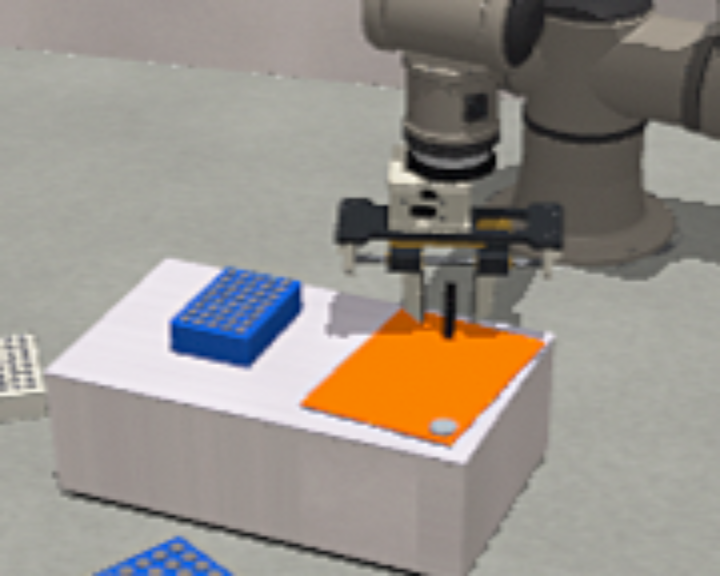

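The fin is straddled, so I swing it.

Call:
move_arm:
  increments:
    - [0,0.03,0.002,0.06]
    - [0,0.09,0.01,0.19]
    - [0,0.15,0.028,0.34]
    - [0,0.21,0.055,0.48]
    - [0,0.26,0.09,0.62]

```text
time: 3.8
tool_pos: [0.5213, 0.0787, 0.1717]
tool_rot: [-0.171, 1.57, -0.624]
contact_force: [1.5, -2.4, 0.4]
opening: 0.0414
```

Run:
```python
from h import *
go([(*fin(ph)[0],.17,fin(ph)[1]-90) for ph in (.9,1.05,1.2,1.33,1.45)])
```

```text
t 3.80 tcp [0.5213 0.0787 0.1717] yang 64.0 xdir [ 0.0009 -0.0007 -1.    ] F [ 1.5058 -2.3751  0.3936] open 0.0414 q [ 0.0048  0.3963  1.6031 -0.0007  1.1413 -1.1124]
[0.0043, 0.0641, 0.0028, 0.1485]
[0.0043, 0.1261, 0.0173, 0.2918]
[0.0043, 0.1853, 0.041, 0.435]
[0.0044, 0.2332, 0.0685, 0.5591]
[0.0044, 0.2739, 0.0991, 0.6737]
```

Call:
move_arm:
  increments:
    - [0.004,0.064,0.003,0.15]
    - [0.004,0.126,0.017,0.29]
    - [0.004,0.185,0.041,0.43]
    - [0.004,0.233,0.068,0.56]
    - [0.004,0.273,0.099,0.67]

```text
time: 4.42
tool_pos: [0.6046, 0.16, 0.17]
tool_rot: [0.989, 1.57, -0.165]
contact_force: [-0.4, -1.2, 0.8]
opening: 0.0414
```

Run:
```python
from h import *
go([(*fin(ph)[0],.17,fin(min(ph,1.6))[1]-90) for ph in (1.5,1.55,1.6,1.65,1.69)])
```

```text
t 4.42 tcp [0.6046 0.16   0.17  ] yang 23.9 xdir [ 0.0005 -0.0001 -1.    ] F [-0.3737 -1.1551  0.8317] open 0.0414 q [ 0.1363  0.5709  1.3118 -0.0001  1.2585 -0.2806]
[0.0, 0.0218, 0.0013, 0.0525]
[0.0001, 0.043, 0.003, 0.1002]
[0.0001, 0.0641, 0.0057, 0.148]
[0.0001, 0.085, 0.0095, 0.148]
[0.0001, 0.1016, 0.0133, 0.148]
```

Call:
move_arm:
  increments:
    - [0,0.022,0.001,0.05]
    - [0,0.043,0.003,0.1]
    - [0,0.064,0.005,0.148]
    - [0,0.08,0.009,0.148]
    - [0,0.092,0.011,0.148]

```text
time: 5.05
tool_pos: [0.6398, 0.1705, 0.1695]
tool_rot: [1.526, 1.57, 0.222]
contact_force: [-0.9, 0.7, 0.1]
opening: 0.0411
```

Run:
```python
from h import *
go([(*fin(1.7)[0],.17,fin(1.6)[1]-90)])
grab('top','t3'); grab('scene','s3')
```

```text
t 5.05 tcp [0.6398 0.1705 0.1695] yang 15.3 xdir [ 0.0004  0.0001 -1.    ] F [-0.9372  0.695   0.0649] open 0.0411 q [ 0.1447  0.6397  1.1879  0.      1.3135 -0.1219]
[-0.0011, 0.0149, 0.0005, 0.0044]
```

View pics/t3.png

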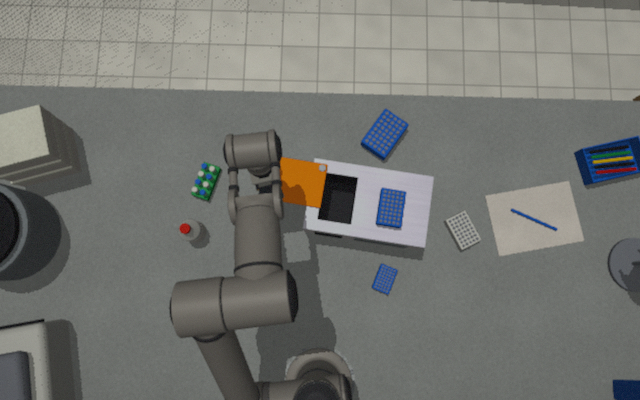

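View pics/s3.png

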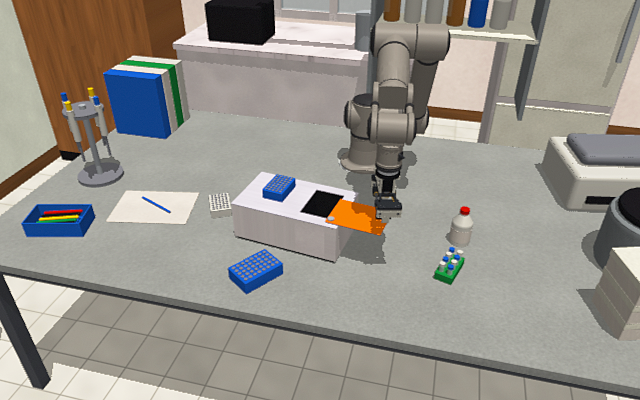

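In the top view the port shows black at (338,199) and the cover lies on its +y side at (303,182). I'll push on a little until the stop is felt.

Call:
move_arm:
  increments:
    - [0,0.01,0,0]
    - [0,0.016,0,0]
    - [0,0.022,0,0]
    - [0,0.022,0,0]

```text
time: 5.65
tool_pos: [0.6431, 0.1714, 0.1689]
tool_rot: [-1.57, 1.558, -2.874]
contact_force: [-19.1, -5.8, 8.5]
opening: 0.0414
```

Run:
```python
from h import *
p,R=state()
im=cv2.imread('pics/t3.png'); m=mask(im,'o')
e=[b for b in blobs(m)]
for b in e:
    q=cv2.approxPolyDP(b,3,True)[:,0]; print([plane('top',u,.158)[:2].round(4).tolist() for u in q]); print(q.tolist())
g=(im.max(2)<45).astype(np.uint8)*255; g[:170]=0; g[230:]=0; g[:,:315]=0; g[:,365:]=0
for b in blobs(g,200):
    q=cv2.approxPolyDP(b,3,True)[:,0]; print('port',q.tolist(),[P(plane('top',u,.15)).round(4).tolist() for u in q])
```

```text
t 5.65 tcp [0.6431 0.1714 0.1689] yang 15.2 xdir [-0.0121 -0.0033 -0.9999] F [-19.0948  -5.7718   8.4797] open 0.0414 q [ 0.1461  0.6548  1.1619 -0.0016  1.3374 -0.1197]
[[0.7034, 0.13], [0.5702, 0.1218], [0.5479, 0.0099], [0.681, -0.0085], [0.6583, 0.0065], [0.6838, 0.0103]]
[[282, 157], [283, 199], [319, 207], [326, 165], [321, 172], [320, 164]]
port [[327, 174], [318, 218], [349, 222], [356, 178]] [[0.0684, 0.0438], [-0.0731, 0.0496], [-0.0704, -0.0469], [0.07, -0.048]]
```

Call:
move_arm:
  increments:
    - [0,-0.032,0,0]
    - [-0.1,-0.032,0,0]
    - [-0.22,-0.032,0,0]
    - [-0.23,-0.032,0,0]
  gripper: 0

```text
time: 6.15
tool_pos: [0.6373, 0.1695, 0.2659]
tool_rot: [1.434, 1.562, 0.129]
contact_force: [-0.1, 0.0, -0.0]
opening: 0.077
```

Run:
```python
from h import *
w=W(-.05,-.164)
go([(*w,.27,82.4)])
```

```text
t 6.15 tcp [0.6373 0.1695 0.2659] yang 15.2 xdir [ 0.0088  0.0011 -1.    ] F [-0.1423  0.0361 -0.0237] open 0.0770 q [ 0.1439  0.5746  1.0419 -0.0001  1.5162 -0.122 ]
[-0.0141, -0.5535, 0.8134, -1.1194]
```

Call:
move_arm:
  increments:
    - [-0.01,-0.08,0.13,-0.17]
    - [-0.01,-0.17,0.26,-0.34]
    - [-0.01,-0.26,0.39,-0.51]
    - [-0.01,-0.35,0.52,-0.68]
    - [-0.01,-0.44,0.65,-0.85]

```text
time: 6.78
tool_pos: [0.5378, -0.1168, 0.2645]
tool_rot: [-2.721, 1.57, 3.135]
contact_force: [0.3, -0.1, -0.2]
opening: 0.0915
```

Run:
```python
from h import *
go([(*W(-.05,-.164),.27,82.4)])
```

```text
t 6.78 tcp [ 0.5378 -0.1168  0.2645] yang 65.5 xdir [-0.0005  0.     -1.    ] F [ 0.2852 -0.0918 -0.176 ] open 0.0915 q [-0.3531  0.3635  1.3866 -0.0002  1.392  -1.497 ]
[-0.0138, -0.2248, 0.0235, -0.281]
```

Call:
move_arm:
  increments:
    - [-0.01,-0.1,0.01,-0.15]
    - [-0.01,-0.225,0.023,-0.28]
    - [-0.01,-0.225,0.023,-0.28]
    - [-0.01,-0.225,0.023,-0.28]

```text
time: 7.28
tool_pos: [0.5094, -0.2004, 0.2685]
tool_rot: [2.344, 1.57, 2.203]
contact_force: [-0.8, -0.4, -0.4]
opening: 0.0915
```

Run:
```python
from h import *
p,R=state()
im=grab('wrist','w4'); m=mask(im,'b')
for b in blobs(m,1500):
    q=cv2.approxPolyDP(b,6,True)[:,0]; print(q.tolist()); print([P(wplane(u,.186,p,R)).round(4).tolist() for u in q])
```

```text
t 7.28 tcp [ 0.5094 -0.2004  0.2685] yang 81.9 xdir [-0.0006  0.0008 -1.    ] F [-0.8156 -0.3624 -0.4025] open 0.0915 q [-0.5151  0.3557  1.3871  0.0004  1.3997 -1.9449]
[[351, 183], [272, 185], [272, 271], [353, 271]]
[[-0.0694, -0.1334], [-0.0681, -0.1982], [0.0107, -0.202], [0.0112, -0.1296]]
[[268, 0], [259, 60], [304, 72], [319, 0]]
[[-0.2008, -0.1947], [-0.1624, -0.2033], [-0.1539, -0.1704], [-0.2005, -0.159]]
```

View pics/w4.png

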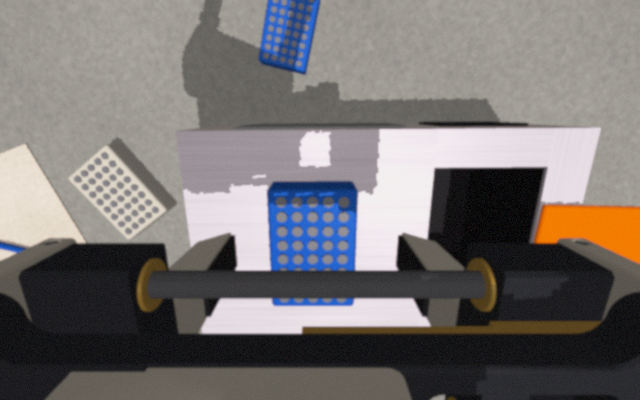

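The rack's top runs from column 272 to 353, square to the tool, with port-frame y centre about -0.166. The port is open at (490,215). Now the grasp approach.

Run:
```python
from h import *
p,R=state()
print([P(wplane(u,.186,p,R)).round(4).tolist() for u in [(271,192),(354,191),(273,304),(353,304)]])
go([(*W(-.008,-.165),.21,82.4),(*W(-.008,-.165),.156,82.4)])
```

```text
t 7.33 tcp [ 0.5096 -0.1999  0.2687] yang 82.0 xdir [-0.0004  0.0006 -1.    ] F [ 0.3521  0.6652 -0.2334] open 0.0918 q [-0.514   0.3555  1.3869  0.0003  1.3998 -1.9451]
[[-0.0619, -0.1989], [-0.0624, -0.1302], [0.0451, -0.2021], [0.0455, -0.128]]
t 7.33 tcp [ 0.5096 -0.1999  0.2687] yang 82.0 xdir [-0.0004  0.0006 -1.    ] F [ 0.3521  0.6652 -0.2334] open 0.0918 q [-0.514   0.3555  1.3869  0.0003  1.3998 -1.9451]
[0.1467, -0.0087, 0.1048, -0.0068]
[0.2817, -0.0087, 0.1049, -0.0068]
```

Call:
move_arm:
  increments:
    - [0,-0.009,0.105,-0.007]
    - [0.1,-0.009,0.105,-0.007]
    - [0.15,-0.009,0.105,-0.007]
    - [0.15,-0.009,0.105,-0.007]

```text
time: 7.82
tool_pos: [0.5503, -0.2083, 0.2073]
tool_rot: [2.746, 1.567, 2.615]
contact_force: [-0.3, 0.6, 0.8]
opening: 0.0917
```

Run:
```python
from h import *
go([(*W(-.008,-.165),.156,82.4)])
grab('wrist','w5')
```

```text
t 7.83 tcp [ 0.5503 -0.2083  0.2073] yang 82.5 xdir [-0.0034  0.002  -1.    ] F [-0.2913  0.621   0.767 ] open 0.0917 q [-0.4921  0.4756  1.3692  0.0001  1.3007 -1.9324]
[0.1284, -0.0023, 0.0017, 0.002]
```

View pics/w5.png

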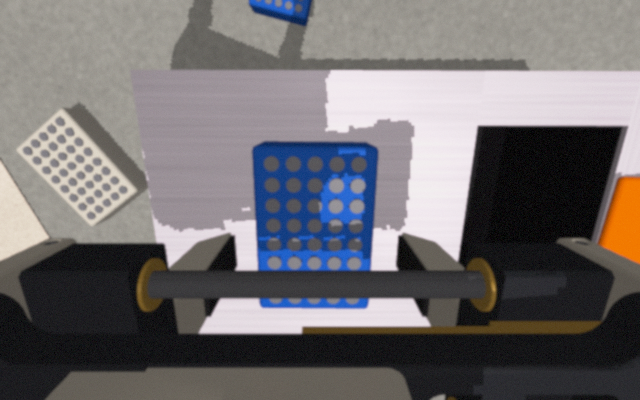

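The rack's top, columns 252 to 377, is centred between the fingers at 235 and 398. I lower in two steps and watch the force.

Call:
move_arm:
  increments:
    - [0.04,-0.002,0.001,0]
    - [0.08,-0.002,0.001,0]
    - [0.11,-0.002,0.001,0]
    - [0.122,-0.002,0.001,0]
    - [0.122,-0.002,0.001,0]

```text
time: 8.5
tool_pos: [0.5508, -0.211, 0.16]
tool_rot: [2.965, 1.57, 2.833]
contact_force: [-0.0, 0.6, -0.5]
opening: 0.0918
```

Run:
```python
from h import *
state()
```

```text
t 8.50 tcp [ 0.5508 -0.211   0.16  ] yang 82.4 xdir [-0.0004  0.0001 -1.    ] F [-0.0314  0.6084 -0.5076] open 0.0918 q [-0.4956  0.517   1.4364 -0.0001  1.1886 -1.9343]
```

Call:
move_arm:
  increments:
    - [0,0,0,0]
    - [0,0,0,0]
    - [0,0,0,0]
    - [0,0,0,0]
  gripper: 1
  squeeze: 10

```text
time: 9.0
tool_pos: [0.5511, -0.2109, 0.1608]
tool_rot: [-0.217, 1.57, -0.349]
contact_force: [0.3, 1.2, 3.0]
opening: 0.076
```

Run:
```python
from h import *
p,R=state(); print(P(p))
w=W(.0,-.002)
go([(*W(-.006,-.12),.16,82.4),(*W(-.004,-.08),.16,82.4),(*W(-.002,-.04),.16,82.4),(*w,.16,82.4)])
```

```text
t 9.00 tcp [ 0.5511 -0.2109  0.1608] yang 82.4 xdir [ 0.0009 -0.0003 -1.    ] F [0.3451 1.2355 2.9808] open 0.0760 q [-0.4954  0.516   1.4358  0.0001  1.1889 -1.9343]
[-0.0073 -0.1667]
t 9.00 tcp [ 0.5511 -0.2109  0.1608] yang 82.4 xdir [ 0.0009 -0.0003 -1.    ] F [0.3451 1.2355 2.9808] open 0.0760 q [-0.4954  0.516   1.4358  0.0001  1.1889 -1.9343]
[0.002, 0.1167, 0.0034, 0.0006]
[0.002, 0.2167, 0.0085, 0.0006]
[0.002, 0.3167, 0.0136, 0.0006]
[0.0019, 0.4117, 0.0187, 0.0006]
```

The opening reads 76 mm, which is the right rack. Sliding it now.

Call:
move_arm:
  increments:
    - [0,0.03,0.002,0]
    - [0,0.07,0.004,0]
    - [0,0.11,0.006,0]
    - [0,0.15,0.008,0]
    - [0,0.19,0.01,0]

```text
time: 9.62
tool_pos: [0.5653, -0.135, 0.1608]
tool_rot: [-0.741, 1.569, -0.872]
contact_force: [-0.3, -3.4, 3.9]
opening: 0.0759
```

Run:
```python
from h import *
p,R=state(); print(P(p))
go([(*W(0,-.002),.16,82.4)])
```

```text
t 9.62 tcp [ 0.5653 -0.135   0.1608] yang 82.5 xdir [ 0.0009 -0.0011 -1.    ] F [-0.2768 -3.3871  3.9436] open 0.0759 q [-0.3659  0.5003  1.463  -0.0007  1.177  -1.8052]
[-0.0034 -0.0895]
t 9.62 tcp [ 0.5653 -0.135   0.1608] yang 82.5 xdir [ 0.0009 -0.0011 -1.    ] F [-0.2768 -3.3871  3.9436] open 0.0759 q [-0.3659  0.5003  1.463  -0.0007  1.177  -1.8052]
[0.0018, 0.2188, 0.0088, 0.0014]
```

Call:
move_arm:
  increments:
    - [0,0.045,0.002,0]
    - [0,0.09,0.004,0]
    - [0,0.14,0.006,0]
    - [0,0.19,0.008,0]
    - [0,0.22,0.009,0]

```text
time: 10.25
tool_pos: [0.5795, -0.0469, 0.1595]
tool_rot: [2.588, 1.568, 2.457]
contact_force: [0.8, -0.3, -1.5]
opening: 0.0759
```

Run:
```python
from h import *
p,R=state(); print(P(p))
grab('wrist','w6');grab('top','t6')
```

```text
t 10.25 tcp [ 0.5795 -0.0469  0.1595] yang 82.5 xdir [-0.0018  0.0015 -1.    ] F [ 0.7714 -0.3145 -1.5448] open 0.0759 q [-0.2131  0.5036  1.4612  0.0012  1.1789 -1.6537]
[-0.001  -0.0003]
```

View pics/w6.png

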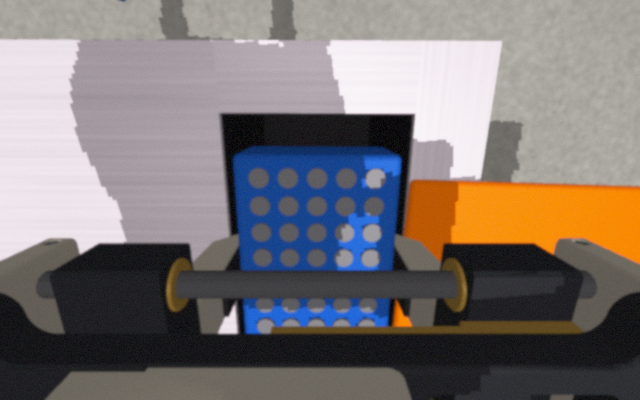

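The rack is over the port with black showing on both sides, so I release it.

Call:
move_arm:
  increments:
    - [0,0,0,0]
    - [0,0,0,0]
    - [0,0,0,0]
    - [0,0,0,0]
  gripper: 0.05

```text
time: 10.85
tool_pos: [0.58, -0.0497, 0.1603]
tool_rot: [-0.707, 1.571, -0.84]
contact_force: [1.0, -0.4, -0.2]
opening: 0.0873
```

Run:
```python
from h import *
p,R=state(); print(P(p))
grab('wrist','w7')
```

```text
t 10.85 tcp [ 0.58   -0.0497  0.1603] yang 82.4 xdir [ 0.0001 -0.0001 -1.    ] F [ 0.9877 -0.4359 -0.1681] open 0.0873 q [-0.2171  0.503   1.4598 -0.0001  1.1787 -1.6553]
[-0.0001 -0.0031]
```

View pics/w7.png

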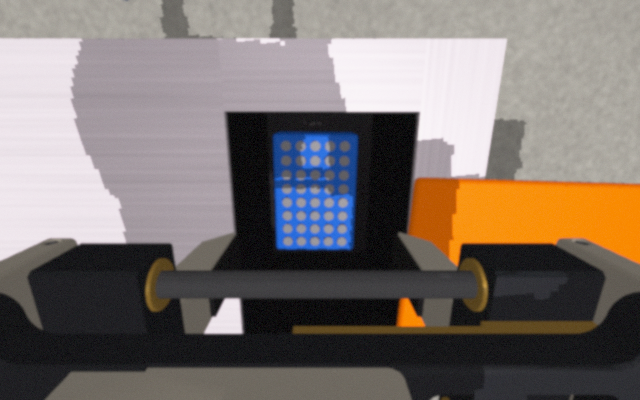

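The rack has dropped flat into the port, at (315,190). I raise and return to the fin.

Call:
move_arm:
  increments:
    - [-0.12,0,0,0]
    - [-0.25,0,0,0]
    - [-0.26,0,0,0]
  gripper: 0.55

```text
time: 11.28
tool_pos: [0.5818, -0.0498, 0.2688]
tool_rot: [-0.093, 1.562, -0.226]
contact_force: [0.2, 0.1, -0.5]
opening: 0.0616
```

Run:
```python
from h import *
go([(*fin(1.6)[0],.26,fin(1.6)[1]-90)])
```

```text
t 11.28 tcp [ 0.5818 -0.0498  0.2688] yang 82.4 xdir [ 0.0084 -0.0019 -1.    ] F [ 0.2111  0.0889 -0.4791] open 0.0616 q [-0.2166  0.4202  1.2884 -0.0001  1.4244 -1.6553]
[0.022, 0.556, 0.045, 1.1237]
```

Call:
move_arm:
  increments:
    - [0,0.1,0.01,0.17]
    - [0,0.2,0.02,0.34]
    - [0,0.3,0.03,0.51]
    - [0,0.4,0.04,0.68]
    - [0,0.5,0.045,0.85]

```text
time: 11.9
tool_pos: [0.6241, 0.1477, 0.2631]
tool_rot: [-1.914, 1.569, -2.943]
contact_force: [0.3, 0.2, 0.1]
opening: 0.0414
```

Run:
```python
from h import *
go([(*fin(1.6)[0],.26,fin(1.6)[1]-90)])
```

```text
t 11.90 tcp [0.6241 0.1477 0.2631] yang 31.1 xdir [-0.0016 -0.0003 -1.    ] F [0.346  0.2476 0.1446] open 0.0414 q [ 0.113   0.5445  1.1011 -0.0001  1.4976 -0.4296]
[0.0076, 0.0371, -0.0378, 0.2679]
```

Call:
move_arm:
  increments:
    - [0,0.037,-0.037,0.15]
    - [0,0.037,-0.037,0.27]
    - [0,0.037,-0.037,0.27]
    - [0,0.037,-0.037,0.27]

```text
time: 12.4
tool_pos: [0.6289, 0.1665, 0.2637]
tool_rot: [-1.55, 1.57, -2.852]
contact_force: [0.5, 0.4, 1.0]
opening: 0.0414
```

Run:
```python
from h import *
p,R=state()
go([(*fin(1.6)[0],.17,fin(1.6)[1]-90)])
im=grab('wrist','w8')
print(fin(1.6,.195),fin(1.6,.145))
```

```text
t 12.40 tcp [0.6289 0.1665 0.2637] yang 15.3 xdir [-0.0009 -0.0003 -1.    ] F [0.5143 0.4137 1.0325] open 0.0414 q [ 0.1412  0.5631  1.0675 -0.0001  1.5119 -0.1267]
t 12.40 tcp [0.6289 0.1665 0.2637] yang 15.3 xdir [-0.0009 -0.0003 -1.    ] F [0.5143 0.4137 1.0325] open 0.0414 q [ 0.1412  0.5631  1.0675 -0.0001  1.5119 -0.1267]
[0.2344, 0.0015, -0.0042, 0.0056]
(array([0.6225, 0.1924]), np.float64(105.01096336976507)) (array([0.6354, 0.1441]), np.float64(105.01096336976507))
```

View pics/w8.png

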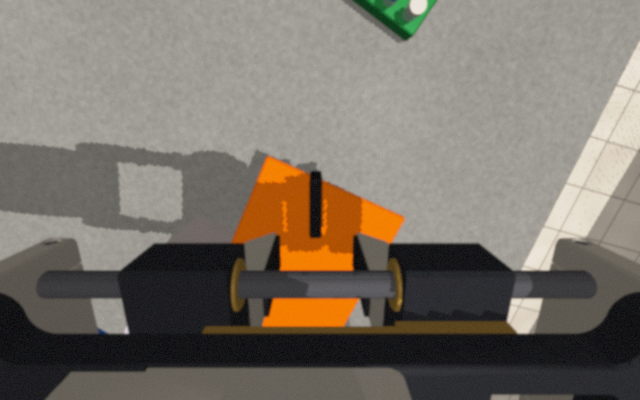

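The fin, at (316,172)-(316,237), is centred between the fingers. Lowering.

Call:
move_arm:
  increments:
    - [0.08,0.001,-0.004,0]
    - [0.15,0.001,-0.004,0]
    - [0.2,0.001,-0.004,0]
    - [0.234,0.001,-0.004,0]

```text
time: 12.95
tool_pos: [0.6288, 0.1681, 0.1696]
tool_rot: [-1.607, 1.57, -2.911]
contact_force: [0.1, -0.2, 0.4]
opening: 0.0411
```

Run:
```python
from h import *
go([(*fin(ph)[0],.17,fin(ph)[1]-90) for ph in (1.52,1.4,1.25,1.1,.95)])
```

```text
t 12.95 tcp [0.6288 0.1681 0.1696] yang 15.3 xdir [-0.001  -0.0002 -1.    ] F [ 0.0864 -0.1858  0.3683] open 0.0411 q [ 0.1436  0.6192  1.2254 -0.0001  1.298  -0.1228]
[-0.0009, -0.0334, 0.0009, -0.0721]
[-0.0009, -0.084, 0.0078, -0.1867]
[-0.0008, -0.1454, 0.0248, -0.33]
[-0.0007, -0.2035, 0.0508, -0.4732]
[-0.0007, -0.2571, 0.0852, -0.6164]
```

Call:
move_arm:
  increments:
    - [0,-0.033,0.001,-0.07]
    - [0,-0.084,0.008,-0.187]
    - [0,-0.145,0.025,-0.33]
    - [0,-0.203,0.051,-0.473]
    - [0,-0.257,0.085,-0.616]

```text
time: 13.58
tool_pos: [0.5387, 0.1085, 0.1712]
tool_rot: [0.937, 1.569, 0.283]
contact_force: [2.6, 0.2, -0.3]
opening: 0.0411
```

Run:
```python
from h import *
go([(*fin(ph)[0],.17,fin(ph)[1]-90) for ph in (.8,.65,.5,.35,.22)])
```

```text
t 13.57 tcp [0.5387 0.1085 0.1712] yang 52.5 xdir [ 0.002   0.0006 -1.    ] F [ 2.5836  0.1682 -0.2986] open 0.0411 q [ 0.0591  0.4347  1.5424  0.0005  1.1625 -0.858 ]
[0.003, -0.0646, 0.0048, -0.1386]
[0.0029, -0.1268, 0.0187, -0.2818]
[0.0028, -0.1862, 0.0417, -0.425]
[0.0028, -0.2415, 0.0734, -0.5683]
[0.0027, -0.2851, 0.1073, -0.6924]
```

Call:
move_arm:
  increments:
    - [0.002,-0.064,0.005,-0.138]
    - [0.002,-0.126,0.019,-0.28]
    - [0.002,-0.186,0.042,-0.425]
    - [0.002,-0.241,0.073,-0.568]
    - [0.002,-0.285,0.107,-0.69]

```text
time: 14.2
tool_pos: [0.5028, -0.0083, 0.1705]
tool_rot: [0.138, 1.569, 0.205]
contact_force: [0.9, 1.3, -0.6]
opening: 0.0412
```

Run:
```python
from h import *
go([(*fin(ph)[0],.17,fin(max(ph,0))[1]-90) for ph in (.12,.03,-.04,-.08,-.105)])
```

```text
t 14.20 tcp [ 0.5028 -0.0083  0.1705] yang 93.9 xdir [ 0.0014  0.0003 -1.    ] F [ 0.8852  1.342  -0.6122] open 0.0412 q [-0.1694  0.3554  1.6711  0.0006  1.1137 -1.808 ]
[0.0013, -0.042, 0.0038, -0.099]
[0.0013, -0.0798, 0.0095, -0.185]
[0.0013, -0.1088, 0.0162, -0.2136]
[0.0013, -0.1251, 0.021, -0.2136]
[0.0014, -0.1352, 0.0243, -0.2136]
```

Call:
move_arm:
  increments:
    - [0.001,-0.042,0.004,-0.1]
    - [0.001,-0.08,0.01,-0.185]
    - [0.001,-0.108,0.016,-0.213]
    - [0.001,-0.125,0.021,-0.213]
    - [0.001,-0.133,0.024,-0.213]

```text
time: 14.82
tool_pos: [0.5151, -0.0593, 0.1696]
tool_rot: [1.802, 1.568, 2.087]
contact_force: [-5.9, 10.4, 5.4]
opening: 0.0413
```

Run:
```python
from h import *
p,R=state(); print(P(p), R.T@robot.observe()['contact_force'])
```

```text
t 14.82 tcp [ 0.5151 -0.0593  0.1696] yang 106.3 xdir [-0.0013  0.0023 -1.    ] F [-5.8775 10.3779  5.4392] open 0.0413 q [-0.2636  0.385   1.6277  0.0021  1.1308 -2.1202]
[-0.0631 -0.0212] [-5.4077 11.6255 -2.727 ]
```

Call:
move_arm:
  increments:
    - [0,-0.006,0,0]
    - [0,-0.01,0,0]
    - [0,-0.01,0,0]

```text
time: 15.2
tool_pos: [0.5151, -0.0594, 0.1695]
tool_rot: [1.73, 1.562, 2.017]
contact_force: [-5.8, 17.6, 5.7]
opening: 0.0413
```

Run:
```python
from h import *
p,R=state(); print(P(p), R.T@robot.observe()['contact_force'])
```

```text
t 15.20 tcp [ 0.5151 -0.0594  0.1695] yang 106.4 xdir [-0.0036  0.0076 -1.    ] F [-5.8297 17.5968  5.6624] open 0.0413 q [-0.2666  0.3868  1.6253  0.0071  1.135  -2.1266]
[-0.0631 -0.0212] [-5.5067 18.5734 -0.6323]
```

The cover is at the stop: the force rose and nothing moved. I back off and lift.

Call:
move_arm:
  increments:
    - [0,0.02,0,0]
    - [0,0.048,0,0]
    - [0,0.048,0,0]
    - [-0.1,0.048,0,0]
    - [-0.25,0.048,0,0]

```text
time: 15.82
tool_pos: [0.5106, -0.0457, 0.2692]
tool_rot: [2.73, 1.567, 3.015]
contact_force: [0.9, -0.9, -0.4]
opening: 0.0412
```

Call:
move_arm:
  increments:
    - [-0.1,0,-0.12,0]
    - [-0.1,0,-0.24,0]
    - [-0.1,0,-0.24,0]
    - [-0.1,0,-0.24,0]

```text
time: 16.32
tool_pos: [0.4198, -0.0729, 0.3097]
tool_rot: [-0.654, 1.569, -0.369]
contact_force: [-0.9, -0.2, -0.0]
opening: 0.0412
```

Run:
```python
from h import *
state()
grab('scene','s9');a=grab('top','t9')
cv2.imwrite('pics/s9z.png',cv2.resize(cv2.imread('pics/s9.png')[100:260,220:400],None,fx=4,fy=3.6))
for n in ('t9','s9'):
    c='top' if n[0]=='t' else 'scene'
    for b in blobs(mask(cv2.imread(f'pics/{n}.png'),'o')):
        q=cv2.approxPolyDP(b,3,True)[:,0]
        if 280<q[:,0].mean()<370 : print(n,[P(plane(c,u,.158)).round(4).tolist() for u in q])
```

```text
t 16.32 tcp [ 0.4198 -0.0729  0.3097] yang 106.3 xdir [ 0.0012 -0.0005 -1.    ] F [-0.8754 -0.2171 -0.0179] open 0.0412 q [-0.3522  0.0976  1.6128 -0.      1.4299 -2.2081]
t9 [[0.0876, 0.0754], [-0.0869, 0.0722], [-0.0873, 0.0348], [-0.0316, -0.0001], [-0.0506, -0.0592], [0.0928, -0.0599], [0.0941, 0.0542], [0.0701, 0.0631]]
s9 [[-0.0776, -0.0562], [0.1001, -0.0573], [0.1049, 0.0773], [-0.0768, 0.0784], [-0.0819, 0.0063], [-0.0456, 0.0016], [-0.0787, -0.0188]]
```

View pics/s9.png

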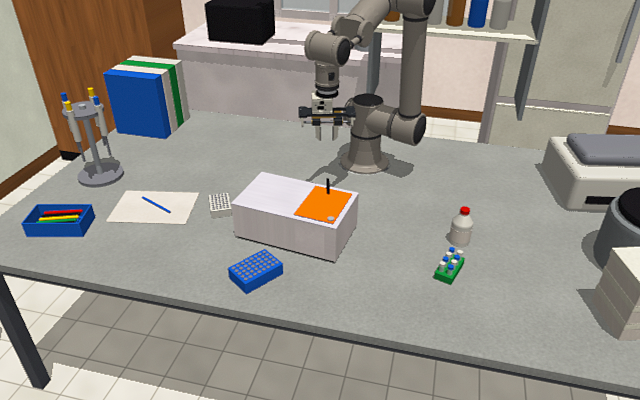

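View pics/t9.png

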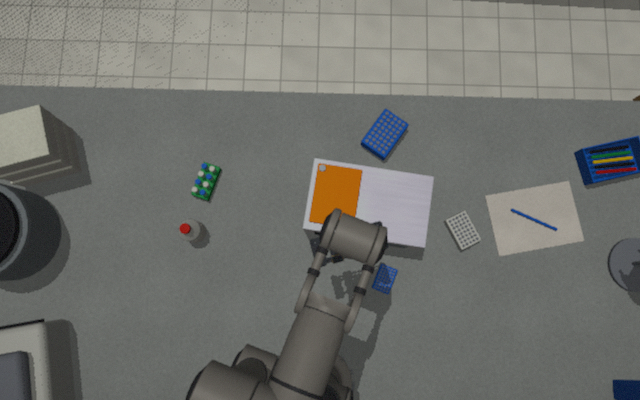

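Both views show the cover square to the deck, with its edges parallel to port x and y within about 0.02 rad. The arm is clear, and the white rack, tube rack and bottle are unmoved.

Run:
```python
from cell import robot
print(robot.hand_in())
```

```text
the job is handed in; nothing more can be done
None
```

The job is done and handed in at about 16.4 s; no verdict was reported.

**What I did:** I straddled the fin with the fingers and swung the cover to its aside stop, where the force rose to about 19 N. I then gripped the middle-sized blue rack (the jaws read 76 mm) and slid it along the deck at constant height. I released it over the port, swung the cover back to its shut stop (about 18 N with no further movement), and backed the arm clear.

**Last checks:**
- **Used rack:** the wrist picture, taken before I closed the cover, showed it lying flat at the bottom of the port.
- **Cover:** both fixed cameras show its edges parallel to the port within about 0.02 rad.
- **Other objects:** by eye, the white rack, tube rack and bottle stand in the same places in the pictures as at the start.
- **Arm:** it is clear of everything, and the force reading is below 1 N.

**Disagreement:** the scene and top cameras differed by about 5–10 mm at the same assumed height. I relied mainly on the top and wrist views, which agreed within about 4 mm apart from one roughly picked rack corner (about 13 mm off). I measured the rack again from closer before gripping.

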